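Pull-test the sample-line retractor

TASK

Lift the red transit bar out of the retractor tester and leave it lying flat in the blue tray. Then pull the yellow grip out slowly until the orange pointer stands in the green band, hold it there for two seconds without ever letting it reach the red, ease the grip all the way back home without letting it snap back, and let go. Leave the other things on the bench where they are.

Things in the scene. Friction and masses are not known exactly. Their poses are not given: they have to be found in the camera images.
- tester: Fixed aluminium base 410 x 90 x 12 mm, origin under its centre, x along it. Housing at x +110 to +200 (90 tall). A drawbar carries the black gauge casing (home: x +20 to +105, 44 wide, top z 39); from its -x end comes the sled with the yellow grip (home: sled x -30 to 0, 40 wide, top z 40). The grip pulls towards tester -x. Fixed end stop at x -194 to -182, 50 wide, top z 34. All mm.
- gauge (a joint): Gauge reading in m: how far sled and orange pointer are drawn out of the casing towards tester -x; 0 = home, stop at 0.058. Spring 300 N/m, so it also gives the pulling force: 0.040 (middle of green) = 12 N. Green band 0.036 to 0.044, red from 0.050. Grip travel = joint gauge + joint retractor.
- retractor (a joint): How far drawbar and gauge casing are drawn out of the housing towards tester -x, in m; 0 = home, stop at 0.115. It stays home until the pull exceeds a hidden return load (about 4.5 to 11 N, different each time), then resists with 80 N/m more, so the grip travel needed for green is not known beforehand (about 50 to 140 mm).
- grip (a point): Middle of the gripping height of the yellow upright grip: 14 mm thick along the tester's x, 24 mm wide along its y, top at z 89 mm, free above the sled's top at z 40 mm; this point lies at z 70 mm. Moves with the sled. At home it is at tester x -15, y 0.
- pointer (a point): Orange pointer bar across the top of the gauge casing, 2.5 mm thick, z 43 mm; moves with the sled along the scale.
- green_mark (a point): Middle of the green band (8 mm wide) on the white scale on the casing's top; moves with the casing. The pointer is 40 mm to its +x (tester frame) when the gauge is home; the red zone starts 10 mm to its -x.
- transit_bar: Loose red-painted aluminium bar with black ends, 146 long (x) x 20 wide (y) x 22 mm tall, about 0.17 kg; origin at the centre of its underside. It starts lying on the tester's base (underside at z 12 mm) along the tester's x, in the gap between the end stop and the sled with about 3 mm of play at each end, and blocks the pull.
- tray: Fixed blue open tray, 190 (x) x 95 (y) mm outside, 28 mm tall, walls and floor 5 mm thick, so 180 x 85 mm inside; origin at the centre of its underside. It stands on the robot's left or right.
- vial_rack: Fixed white vial rack 170 x 85 mm, 50 mm tall with its vials, on the other side from the tray; not used.
- mouse: black computer mouse, 100 x 58 x 30 mm, loose; a bystander
- screwdriver: screwdriver about 170 mm long, loose, lying between robot and tester; a bystander
- mug: blue mug, 80 mm across, 90 mm tall, loose; a bystander
- standard_bottle: amber bottle, 54 mm across, 110 mm tall, loose; a bystander
- wrench: steel wrench about 150 mm long, loose; a bystander
- jar: white jar, 60 mm across, 60 mm tall, loose; a bystander
Things that resemble listed ones, but are neither listed nor needed, are in the scene too. What is shaped like the transit_bar but purple or turquoise is not meant.

How it is judged:
On the way, in this order (a step that is already met when the one before it is completed fails the run):
1. the transit bar lies flat in the tray, let go (x of transit_bar in the frame of tray between -0.022 and 0.022 m and y of transit_bar in the frame of tray between -0.038 and 0.038 m and z of transit_bar in the frame of tray below 0.02 m and angle between transit_bar's own x axis and vertical between 1.47 and 1.67 rad and linear speed of transit_bar below 0.02 m/s and contact force between the fingers and transit_bar below 0.1 N), for 0.2 s.
2. the grip is pulled out and the pointer is held in the green band (gauge 0.036 to 0.044) for two seconds (value of joint gauge between 0.0355 and 0.0445 m), for 1.9 s.
3. gauge and drawbar are back home (value of joint each of gauge, retractor below 0.003 m), for 0.2 s.
At the end, for the whole second after the job is handed in: The transit bar lies flat and still in the tray, let go (its centre within 22 mm along and 38 mm across of the tray's centre), and gauge and drawbar are home within 3 mm, the grip let go (all of step 1 and all of step 3 and contact force between the fingers and gauge below 0.1 N); the robot touches nothing.
It fails at once if the pointer reaches the red zone (gauge above 0.050) (value of joint gauge above 0.05 m).
It fails at once if the grip or drawbar snaps back (faster than 0.4 m/s) (velocity of joint any of gauge, retractor below -0.4 m/s).
It fails at once if a bystander is moved by more than 30 mm (distance of any of mouse, screwdriver, mug, standard_bottle, wrench, jar from where it was at the start of the episode above 0.03 m).
It also fails if it takes over 64 s, if anything falls off the work surface, if the arm or the gripper's body presses on something with over 40 N, if the wrist force passes 120 N, or if a joint passes its speed limit or range.

ROBOT

A 6-joint arm with a two-finger parallel gripper is mounted at the origin on the work surface. World frame = base frame: x ahead of the robot, y to its left, z up, the work surface at z = 0. Lengths are in m, angles in rad, forces in N, time in s.
With the tool pointing down it reaches from about 0.25 to 0.8 m from the base axis. Payload 8.5 kg.
Tool frame: the origin (TCP) lies on the centre line of the jaws, within the pads' length; the fingertips stand robot.tips_ahead ahead of it and the grasp point (between the pads) lies 2 mm behind it (robot.tips_ahead is the distance from the TCP to the fingertips, in m); z points along the fingers, y is the line along which they close (so a half turn about z gives the same grasp; the last joint's range is limited). The gripper opens to 85 mm and grips with 20 to 120 N. Pads are 22 mm wide; open, the fingers measure 114 mm over their backs; the gripper's body (76 mm by 85 mm) begins 54 mm behind the grasp point. The pads swing forward as they close: fully open they stand 13 mm farther back than shut.
Start: joints at [-1.207, 0.238, -0.013, 1.319, 0, 1.571], TCP at [0.187, -0.491, 0.225] pointing down, gripper open.
Joint ranges: [-2.66, 2.66], [-1.03, 1.9], [-1.14, 1.46], [-1.82, 2.27], [-1.45, 1.34], [-3.14, 3.14]. Speed limits (rad/s): [2.22, 2.22, 2.79, 3.14, 3.14, 3.14].

INTERFACE

Orientations are given as a unit quaternion [w, x, y, z].
In Python, from cell import read_state, imaging, robot gives the robot as it stands. The module is installed in compiled form; this text tells all that it offers.
- The arm moves only by the tool apply_moves, never from a script. Its argument "series" is a list of rows, each an object of numbers: "x", "y", "z": the shift along the tool's x, y, z in cm; "yaw": the turn about the tool's z in degrees. A call has 1 to 12 rows; each row shifts and turns the commanded pose from where the row before left it, along the tool's axes as they then stand; what a row does not reach is not made up. A row lasts 1/8 s, in which the tool goes at most 62.5 mm and 10.7 degrees, less where a joint would pass 70% of its speed; a pose out of reach is approached as far as the arm can. A call is refused whole if a number of a shift passes 6.25 or a number of a turn 10.7, either way. A call with a gripper value outside its range is refused whole. "hand" is the closure in counts, from 0 (fully open) to 255 (shut), set as the call begins (left out, the last holds). The fingers move at their own pace and stop on an object; "newtons" is the grip in N (left out, the last holds). Time passes only in rows, so rows that do not move let the fingers close. It gives the time, the measured TCP pose, the force, the opening and the grip force at its end, in the units of the state.
- read_state(): the state, without advancing time (a new reading comes with each control period).
- imaging.camera(name): name is "scene" or "top"; returns the picture (400x640x3 uint8, red, green, blue); there is no depth.
- imaging.get_calibration(name): a dict with "fx", "fy", "cx", "cy" (pixels), "R" (3x3) and "t" (3): a world point X has camera coordinates R X + t. Camera axes: x right, y down, z forward; pixel columns grow to the right and rows downward; lengths in m; the calibration is good to about 2 mm. A picture is of the moment at which its call begins. get_calibration takes no time and is no camera call.
- robot.close_job(): hands the job in; it is judged then, once.
The state is a dict: "t": time; "joints": joint angles; "dq": joint speeds; "effort": joint torques, N m; "tcp_pos": TCP position; "orientation": TCP orientation; "force": force on the tool from outside, world axes, zero at the start; "moment": the same for the moment, N m; "width": opening from 0.0 (shut) to 1.0 (fully open); "gripper_force": force on a finger pad.
Only numpy, scipy, OpenCV 4.12 (cv2) and the standard library are available. Lean on these libraries where they do the work, as an engineer would, in place of code of your own. Each camera call takes 0.05 s, during which the arm holds its last target. There are 200 camera calls.

## Working session

There is one attempt and no reset: what is moved stays moved. The work goes in short steps, Python scripts to look and compute and a tool call to move; the robot and the scene stay as the last step left them, time stands still between calls to the robot, and variables do not carry over. Pictures are saved under pics/ and viewed, at most 10 in all, crops included, and the job is handed in when it is done.

Besides the shell and the picture viewer there is one more tool, called after ">>>" as a command line: name --argument value ..., lists and objects as JSON in quotes. apply_moves: Moves the arm, as the interface text tells. Its arguments: {"type":"object","properties":{"series":{"type":"array","items":{"type":"object","properties":{"x":{"type":"number"},"y":{"type":"number"},"z":{"type":"number"},"yaw":{"type":"number"}}}},"hand":{"type":"number"},"newtons":{"type":"number"}},"required":["series"]}

```bash
mkdir -p pics
python3 - <<'E'
from cell import read_state, imaging, robot
import cv2, numpy as np
for n in ("top","scene"):
    cv2.imwrite(f"pics/{n}0.png", imaging.camera(n)[:,:,::-1])
    c=imaging.get_calibration(n); print(n,c)
s=read_state(); print(s, robot.tips_ahead)
E
```

```text
top {'fx': 361.73499902159733, 'fy': 361.73499902159733, 'cx': 325.12100594771834, 'cy': 197.0937511838274, 'R': array([[ 0.01322969, -0.99987274,  0.00891523],
       [-0.98067728, -0.0147151 , -0.19507827],
       [ 0.19518463, -0.00616214, -0.98074716]]), 't': array([0.01267505, 0.55380083, 0.93687325])}
scene {'fx': 482.28694412773075, 'fy': 482.28694412773075, 'cx': 315.94642179946015, 'cy': 185.5151465325812, 'R': array([[-0.59210246,  0.80577244,  0.01206037],
       [ 0.49165244,  0.37305585, -0.78683366],
       [-0.63850807, -0.45995664, -0.61704727]]), 't': array([ 0.30282452, -0.19271487,  1.80124514])}
{'t': 0.1, 'joints': array([-1.20699933e+00,  2.38708369e-01, -1.41653243e-02,  1.31917137e+00,
        1.02549171e-05,  1.57080926e+00]), 'dq': array([ 0.0005548 , -0.00111231,  0.0004402 , -0.00129376,  0.00061486,
       -0.00142708]), 'effort': array([ 1.96407091e-03, -5.39721465e+01,  3.46997559e+01,  1.35152548e-02,
        1.76582253e-04, -7.83014400e-06]), 'tcp_pos': array([ 0.1866804 , -0.49029518,  0.22405022]), 'orientation': array([-6.14996549e-04,  9.83503011e-01,  1.80890677e-01, -1.07907920e-04]), 'force': array([ 0.14902786,  1.17999078, -0.57986329]), 'moment': array([-0.00891088,  0.02935751, -0.00561968]), 'gripper_force': 0.0, 'width': 1.0034116421334698} 0.017
```

View pics/top0.png

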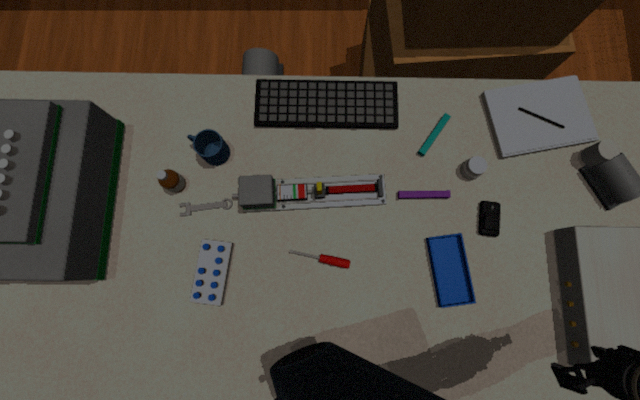

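View pics/scene0.png

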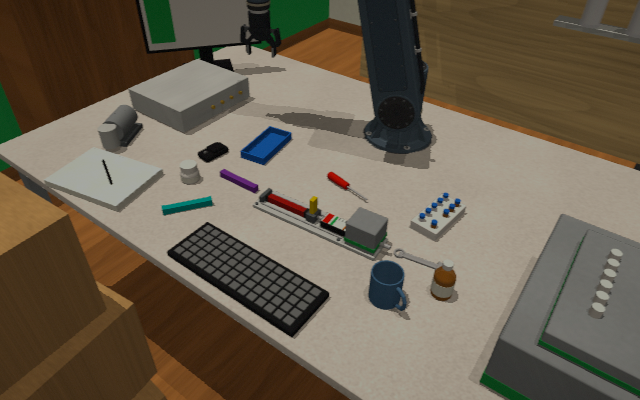

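The top view shows the tester with its housing at (256,192) and end stop at (380,186). The red bar is around (352,188), the grip at (319,190) and the blue tray at (450,270). The screwdriver is at (320,260) and the purple lookalike at (424,195). I'll segment by colour next.

```bash
cat > h.py <<'E'
import cv2, numpy as np
from cell import read_state, imaging, robot
def ray(n,u,v,z):
    c=imaging.get_calibration(n); R,t=c["R"],c["t"]
    d=R.T@np.array([(u-c["cx"])/c["fx"],(v-c["cy"])/c["fy"],1]); o=-R.T@t
    return (o+d*(z-o[2])/d[2])
def proj(n,X):
    c=imaging.get_calibration(n); p=c["R"]@X+c["t"]
    return np.array([c["fx"]*p[0]/p[2]+c["cx"],c["fy"]*p[1]/p[2]+c["cy"]])
def blobs(im,h0,h1,s=100,v=40,roi=None,amin=8):
    hsv=cv2.cvtColor(im,cv2.COLOR_RGB2HSV)
    m=cv2.inRange(hsv,(h0,s,v),(h1,255,255))
    if h0==0: m|=cv2.inRange(hsv,(174,s,v),(180,255,255))
    if roi:
        k=np.zeros_like(m);k[roi[1]:roi[3],roi[0]:roi[2]]=255;m&=k
    n,l,st,c=cv2.connectedComponentsWithStats(m)
    return [(st[i][4],c[i],cv2.minAreaRect(np.argwhere(l==i)[:,::-1].astype(np.float32))) for i in range(1,n) if st[i][4]>=amin]
E
python3 - <<'E'
from h import *
im=cv2.imread("pics/top0.png")[:,:,::-1].copy()
for nm,a in dict(red=(0,6,120,60,(270,170,400,215)),yellow=(20,34,120,60,(270,160,400,215)),green=(45,80,80,50,(270,170,320,215)),blue=(100,118,120,40,(410,220,490,320))).items():
    for b in blobs(im,*a):
        z={'red':.034,'yellow':.089,'green':.041,'blue':.028}[nm]
        print(nm,b[0],b[1].round(1),ray("top",*b[1],z).round(4),[ray("top",*p,z)[:2].round(4).tolist() for p in cv2.boxPoints(b[2])])
s=cv2.imread("pics/scene0.png")[235-60:270,240:400]
t=cv2.imread("pics/top0.png")[165:220,230:400]
cv2.imwrite("pics/c.png",np.vstack([cv2.resize(t,(765,248),interpolation=2),cv2.resize(s[:70,:],(765,335),interpolation=2)]))
E
```

```text
red 90 [300.8 190.7] [0.5749 0.0888 0.034 ] [[0.5941, 0.0972], [0.5944, 0.0804], [0.5542, 0.0794], [0.5539, 0.0961]]
red 300 [351.3 188.1] [ 0.5845 -0.053   0.034 ] [[0.5896, 0.0106], [0.5984, -0.1166], [0.5795, -0.1173], [0.5707, 0.0094]]
yellow 47 [318.8 186. ] [0.5765 0.038  0.089 ] [[0.5873, 0.0456], [0.5875, 0.0322], [0.5657, 0.0319], [0.5655, 0.0452]]
green 40 [293.9 191.4] [0.5712 0.1075 0.041 ] [[0.5922, 0.1107], [0.5923, 0.1051], [0.5524, 0.104], [0.5523, 0.1095]]
blue 2297 [450.2 270.2] [ 0.3616 -0.3218  0.028 ] [[0.4494, -0.2637], [0.4686, -0.3598], [0.2786, -0.3842], [0.2609, -0.2916]]
```

View pics/c.png

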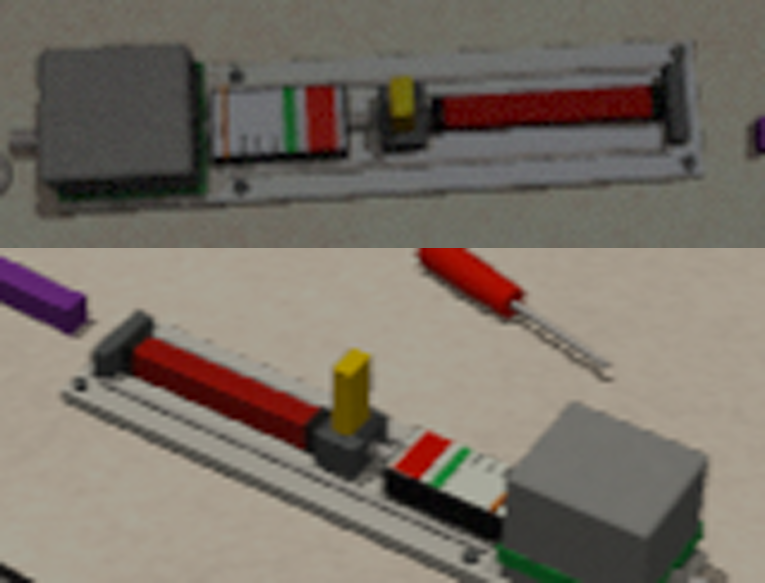

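The crop shows the bar lying between the end stop and the sled, with the casing, scale and screws visible. Screws in top-view pixels are about (282,182), (284,207), (381,176) and (383,201). Next I'll fit the tester pose.

Run:
```python
from h import *
from scipy.optimize import least_squares
im=cv2.imread("pics/top0.png")[:,:,::-1].copy()
P=lambda a,b,z: ray("top",230+a/4.5-.5,165+b/4.5-.5,z)
sc=[P(236,75,.013),P(241,187,.013),P(679,50,.013),P(687,162,.013)]
L=(sc[0]+sc[1])/2; Rr=(sc[2]+sc[3])/2
print("screws",np.round(sc,4).tolist(),"mids",L,Rr,"deg",np.degrees(np.arctan2(*(L-Rr)[[1,0]])), "spacing",np.linalg.norm(L-Rr))
b0=P(45,212,0.006);b1=P(700,178,0.006);b2=P(692,42,.012);print("base",b0,b1,b2,"deg",np.degrees(np.arctan2(*(b0-b1)[[1,0]])))
# bar: mask & line fit at top, silhouettes
hsv=cv2.cvtColor(im,cv2.COLOR_RGB2HSV); m=cv2.inRange(hsv,(0,100,40),(8,255,255))|cv2.inRange(hsv,(172,100,40),(180,255,255))
p=np.argwhere(m[170:215,325:400])+[170,325]
f=cv2.fitLine(p[:,::-1].astype(np.float32),cv2.DIST_L2,0,.01,.01).ravel();q=ray("top",f[2],f[3],.034)
d=ray("top",f[2]+20*f[0],f[3]+20*f[1],.034)-q
# predicted centroid bias: area = top face + near side
print("bar",q,"deg",np.degrees(np.arctan2(-d[1],-d[0])))
# both-camera silhouettes of bar: model 3D box -> mask, fit x,y,yaw to IoU centroids
mk={}
for n,roi,h in (("top",(325,170,400,215),None),("scene",(262,180,312,225),None)):
    I=cv2.imread(f"pics/{n}0.png")[:,:,::-1].copy();H=cv2.cvtColor(I,cv2.COLOR_RGB2HSV)
    q=cv2.inRange(H,(0,100,40),(8,255,255))|cv2.inRange(H,(172,100,40),(180,255,255))
    k=np.zeros_like(q);k[roi[1]:roi[3],roi[0]:roi[2]]=1;q=q*k
    M=cv2.moments(q,True);mk[n]=np.array([M['m10']/M['m00'],M['m01']/M['m00']]);print(n,M['m00'],mk[n])
for n,z in (("top",.0265),("scene",.0265)): print(n,"centroid at z26",ray(n,*mk[n],z))
```

```text
screws [[0.6067, 0.1452, 0.013], [0.5341, 0.1394, 0.013], [0.6276, -0.139, 0.013], [0.5543, -0.1428, 0.013]] mids [0.57039677 0.14226423 0.013     ] [ 0.59099721 -0.14089689  0.013     ] deg 94.16103122285848 spacing 0.2839094872956341
base [0.51739994 0.26348707 0.006     ] [ 0.54542358 -0.15212115  0.006     ] [ 0.63336444 -0.1476095   0.012     ] deg 93.8575017569822
bar [ 0.58434931 -0.0523902   0.034     ] deg 93.96593314047605
top 323.0 [351.09597523 188.16718266]
scene 362.0 [286.23480663 204.31767956]
top centroid at z26 [ 0.58604366 -0.05298689  0.0265    ]
scene centroid at z26 [ 0.58854495 -0.05334704  0.0265    ]
```

>>> apply_moves --hand 0 --newtons 60 --series '[{"yaw": -10.4}, {"yaw": -10.4}, {"yaw": -10.4}, {"yaw": -10.4}, {"yaw": -10.4}, {"yaw": -10.4}, {"yaw": -10.7}]'

```text
validation failed for argument at $.se...
```

>>> apply_moves --series '[{"x": 3.4, "y": 3.56}, {"x": 3.4, "y": 3.56}, {"x": 3.4, "y": 3.56}, {"x": 3.4, "y": 3.56}, {"x": 3.4, "y": 3.56}, {"x": 3.4, "y": 3.56}, {"x": 3.4, "y": 3.56}, {"x": 3.4, "y": 3.56}, {"x": 3.4, "y": 3.56}, {"x": 3.4, "y": 3.56}, {"x": 3.4, "y": 3.56}, {"x": 3.4, "y": 3.56}]'

```text
validation failed for argument at $.se...
```

```bash
cat >> h.py <<'E'
def rel(tx,ty,tz,ang=None):
    from scipy.spatial.transform import Rotation as Q
    s=read_state();w,x,y,z=s["orientation"];R=Q.from_quat([x,y,z,w]).as_matrix()
    print("t",s["t"],"tcp",s["tcp_pos"].round(4),"tooly",np.degrees(np.arctan2(R[1,1],R[0,1])).round(2),"tilt",R[:,2].round(3),"j",s["joints"].round(2),"F",s["force"].round(1),"w",round(s["width"],3),"gf",s["gripper_force"])
    print("shift cm",((np.array([tx,ty,tz])-s["tcp_pos"])@R*100).round(2))
E
python3 -c "
from h import *
rel(.585,-.053,.031)"
```

```text
t 0.1 tcp [ 0.1867 -0.4903  0.2241] tooly -69.16 tilt [-0.     0.001 -1.   ] j [-1.21  0.24 -0.01  1.32  0.    1.57] F [ 0.1  1.2 -0.6] w 1.003 gf 0.0
shift cm [ 52.78 -26.67  19.34]
```

Both calls were refused and nothing moved. I'll retry with every key filled in, starting with a single row.

>>> apply_moves --hand 0 --newtons 60 --series '[{"x": 0, "y": 0, "z": 0, "yaw": -10.4}]'

```text
t: 0.22
tcp_pos: [0.1867, -0.4903, 0.2242]
orientation: [-0.001, 0.963, 0.271, -0.0]
force: [1.0, -0.3, -0.3]
width: 1.003
gripper_force: 0.0
```

>>> apply_moves --series '[{"x": 0, "y": 0, "z": 0, "yaw": -10.4}, {"x": 0, "y": 0, "z": 0, "yaw": -10.4}, {"x": 0, "y": 0, "z": 0, "yaw": -10.4}, {"x": 0, "y": 0, "z": 0, "yaw": -10.4}, {"x": 0, "y": 0, "z": 0, "yaw": -10.4}, {"x": 0, "y": 0, "z": 0, "yaw": -10.7}]'

```text
t: 0.98
tcp_pos: [0.1867, -0.4904, 0.2242]
orientation: [-0.0, 0.68, 0.733, 0.0]
force: [0.1, 0.6, 0.1]
width: 1.001
gripper_force: 0.0
```

>>> apply_moves --series '[{"x": 3.4, "y": 3.56, "z": 0, "yaw": 0}, {"x": 3.4, "y": 3.56, "z": 0, "yaw": 0}, {"x": 3.4, "y": 3.56, "z": 0, "yaw": 0}, {"x": 3.4, "y": 3.56, "z": 0, "yaw": 0}, {"x": 3.4, "y": 3.56, "z": 0, "yaw": 0}, {"x": 3.4, "y": 3.56, "z": 0, "yaw": 0}, {"x": 3.4, "y": 3.56, "z": 0, "yaw": 0}, {"x": 3.4, "y": 3.56, "z": 0, "yaw": 0}, {"x": 3.4, "y": 3.56, "z": 0, "yaw": 0}, {"x": 3.4, "y": 3.56, "z": 0, "yaw": 0}, {"x": 3.4, "y": 3.56, "z": 0, "yaw": 0}, {"x": 3.4, "y": 3.56, "z": 0, "yaw": 0}]'

```text
t: 2.48
tcp_pos: [0.5857, -0.0528, 0.2243]
orientation: [-0.0, 0.682, 0.731, -0.0]
force: [-1.1, -0.8, 0.6]
width: 1.0
gripper_force: 0.0
```

```bash
python3 -c "
from h import *
rel(.585,-.053,.031)"
```

```text
t 2.475 tcp [ 0.5857 -0.0528  0.2243] tooly 3.95 tilt [-0.001  0.    -1.   ] j [-0.09  0.35  0.14  1.37  0.    1.41] F [-1.1 -0.8  0.6] w 1.0 gf 0.0
shift cm [-0.02 -0.06 19.33]
```

>>> apply_moves --series '[{"x": 0, "y": -0.05, "z": 4, "yaw": 0}, {"x": 0, "y": 0, "z": 4, "yaw": 0}, {"x": 0, "y": 0, "z": 4, "yaw": 0}, {"x": 0, "y": 0, "z": 3, "yaw": 0}, {"x": 0, "y": 0, "z": 2, "yaw": 0}, {"x": 0, "y": 0, "z": 1.2, "yaw": 0}, {"x": 0, "y": 0, "z": 0.8, "yaw": 0}, {"x": 0, "y": 0, "z": 0, "yaw": 0}]'

```text
t: 3.48
tcp_pos: [0.5843, -0.0542, 0.0345]
orientation: [-0.0, 0.682, 0.731, -0.0]
force: [0.1, -1.1, 0.4]
width: 1.001
gripper_force: 0.0
```

```bash
python3 -c "
from h import *
rel(.585,-.053,.031)
t=imaging.camera('top')[150:230,310:410];s=imaging.camera('scene')[150:250,220:360]
cv2.imwrite('pics/d.png',np.hstack([cv2.resize(t,(400,400),interpolation=2),cv2.resize(s,(400,400),interpolation=2)])[:,:,::-1])"
```

```text
t 3.475 tcp [ 0.5843 -0.0542  0.0345] tooly 3.94 tilt [-0.  0. -1.] j [-0.09  0.46 -0.19  0.92  0.    1.41] F [ 0.1 -1.1  0.4] w 1.001 gf 0.0
shift cm [0.11 0.08 0.35]
```

View pics/d.png

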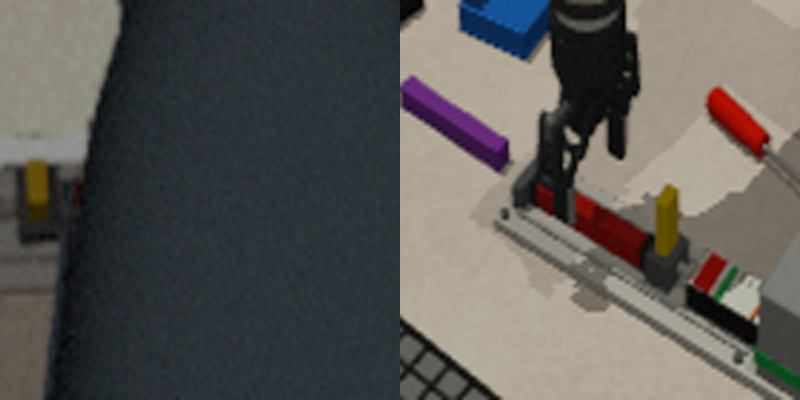

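The fingers straddle the red bar near its middle (scene crop), and the top view is blocked by the arm. I'll lower slightly and close.

>>> apply_moves --hand 200 --newtons 60 --series '[{"x": 0.1, "y": 0, "z": 0.3, "yaw": 0}, {"x": 0, "y": 0, "z": 0, "yaw": 0}, {"x": 0, "y": 0, "z": 0, "yaw": 0}, {"x": 0, "y": 0, "z": 0, "yaw": 0}, {"x": 0, "y": 0, "z": 0, "yaw": 0}, {"x": 0, "y": 0, "z": 0, "yaw": 0}]'

```text
t: 4.32
tcp_pos: [0.5843, -0.0532, 0.0316]
orientation: [-0.0, 0.682, 0.731, 0.0]
force: [0.5, -0.3, -0.3]
width: 0.211
gripper_force: 0.0
```

>>> apply_moves --hand 255 --newtons 60 --series '[{"x": 0, "y": 0, "z": 0, "yaw": 0}, {"x": 0, "y": 0, "z": 0, "yaw": 0}, {"x": 0, "y": 0, "z": 0, "yaw": 0}]'

```text
t: 4.7
tcp_pos: [0.5843, -0.0532, 0.0316]
orientation: [-0.0, 0.682, 0.731, 0.0]
force: [0.4, -0.1, -0.7]
width: -0.003
gripper_force: 0.0
```

The fingers shut on nothing, so I'll look again.

```bash
python3 -c "
from h import *
s=imaging.camera('scene')[130:270,220:420]
cv2.imwrite('pics/e.png',cv2.resize(s,(800,560),interpolation=2)[:,:,::-1])
R=read_state()['tcp_pos']
for z in (0,-.017): print(z,((proj('scene',R+[0,0,z])-[220,130])*4).round(),proj('scene',R+[0,0,z]))"
```

```text
0 [268. 289.] [287.12440343 202.29552571]
-0.017 [269. 307.] [287.2653398  206.64238584]
```

View pics/e.png

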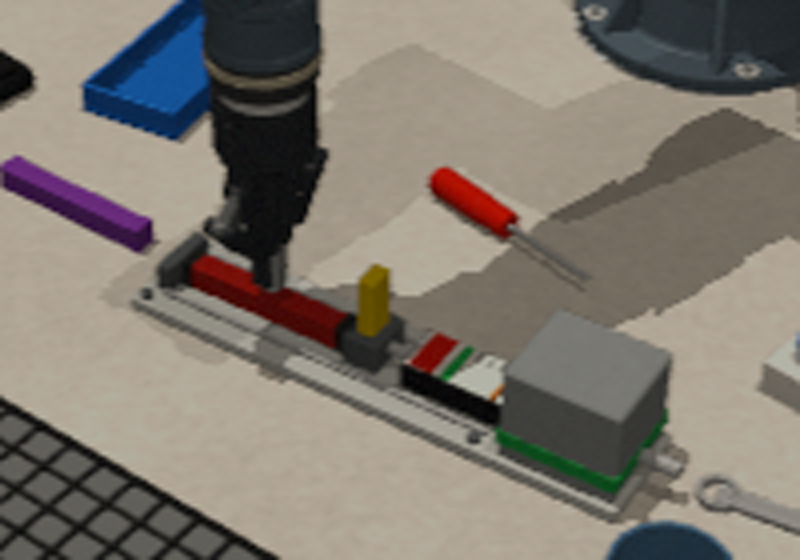

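```bash
python3 -c "
from h import *
I=cv2.imread('pics/scene0.png')
T=np.array([.1867,-.4903,.2241]);y=np.array([.356,-.934,0])
C=cv2.resize(I[0:80,220:300],(560,560),interpolation=2)
for s in (-1,1):
  for z,c in ((0,(0,0,255)),(-.017,(0,255,0)),(-.004,(255,255,0)),(.02,(255,0,255))):
    p=proj('scene',T+s*.0425*y+[0,0,z]);cv2.circle(C,tuple(((p-[220,0])*7).astype(int).tolist()),4,c,-1)
    print(s,z,p.round(1))
cv2.imwrite('pics/f.png',C)
T=np.array([.5843,-.0532,.0316])
for d in ([0,0,0],[0,0,-.017],[0,0,.0024],[-.02,0,.0024],[-.01,0,.0024]): print(d,proj('scene',T+d).round(1))
"
```

```text
-1 0 [272.4  61.5]
-1 -0.017 [272.6  65.9]
-1 -0.004 [272.4  62.5]
-1 0.02 [272.1  56.3]
1 0 [250.6  58.7]
1 -0.017 [250.9  63. ]
1 -0.004 [250.6  59.7]
1 0.02 [250.2  53.5]
[0, 0, 0] [287.1 202.3]
[0, 0, -0.017] [287.3 206.6]
[0, 0, 0.0024] [287.1 201.7]
[-0.02, 0, 0.0024] [291.3 198.2]
[-0.01, 0, 0.0024] [289.2 200. ]
```

View pics/f.png

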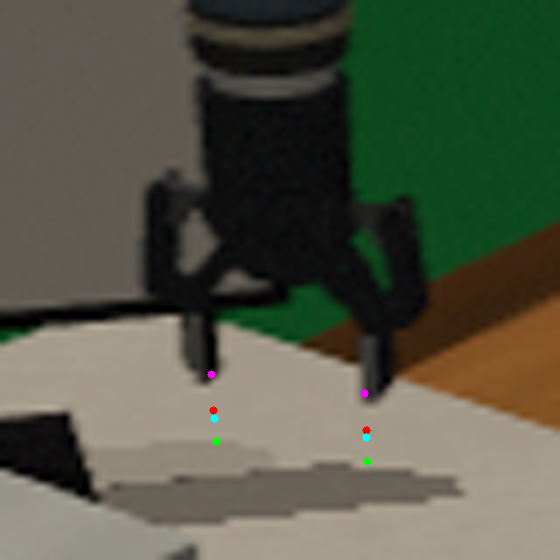

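Crop f shows the open fingertips at (208,382) and (372,402), about 20 mm higher than the reported TCP implies. The shut tips on the bar agree with this. The reported TCP is therefore about 20 mm too low in z. I'll open and go down about 2 cm.

>>> apply_moves --hand 0 --series '[{"x": 0, "y": 0, "z": 0, "yaw": 0}, {"x": 0, "y": 0, "z": 0, "yaw": 0}, {"x": 0, "y": 0, "z": 0, "yaw": 0}, {"x": 0, "y": 0, "z": 0, "yaw": 0}, {"x": 0, "y": 0, "z": 0, "yaw": 0}, {"x": 0, "y": 0, "z": 0, "yaw": 0}, {"x": 0, "y": 0, "z": 0.8, "yaw": 0}, {"x": 0, "y": 0, "z": 0.6, "yaw": 0}, {"x": 0, "y": 0, "z": 0.3, "yaw": 0}, {"x": 0, "y": 0, "z": 0, "yaw": 0}]'

```text
t: 6.0
tcp_pos: [0.5841, -0.0532, 0.0142]
orientation: [-0.0, 0.682, 0.731, -0.0]
force: [-0.2, 0.2, 0.1]
width: 1.004
gripper_force: 0.0
```

>>> apply_moves --hand 255 --series '[{"x": 0, "y": 0, "z": 0, "yaw": 0}, {"x": 0, "y": 0, "z": 0, "yaw": 0}, {"x": 0, "y": 0, "z": 0, "yaw": 0}, {"x": 0, "y": 0, "z": 0, "yaw": 0}, {"x": 0, "y": 0, "z": 0, "yaw": 0}, {"x": 0, "y": 0, "z": 0, "yaw": 0}, {"x": 0, "y": 0, "z": 0, "yaw": 0}]'

```text
t: 6.88
tcp_pos: [0.5846, -0.0532, 0.015]
orientation: [0.0, 0.682, 0.731, 0.0]
force: [-0.1, -0.4, 5.7]
width: 0.216
gripper_force: 59.7
```

Gripped at 60 N. Next I'll lift and turn towards the tray's direction.

>>> apply_moves --series '[{"x": 0, "y": 0, "z": -0.5, "yaw": 0}, {"x": 0, "y": 0, "z": -1.5, "yaw": 0}, {"x": 0, "y": 0, "z": -3, "yaw": 0}, {"x": 0, "y": 0, "z": -4, "yaw": 0}, {"x": 0, "y": 0, "z": -4, "yaw": 0}, {"x": 0, "y": 0, "z": -2, "yaw": 0}, {"x": 0, "y": 0, "z": 0, "yaw": 0}]'

```text
t: 7.75
tcp_pos: [0.5853, -0.0533, 0.1668]
orientation: [0.001, 0.682, 0.731, 0.001]
force: [0.2, 0.3, -3.2]
width: 0.213
gripper_force: 59.0
```

>>> apply_moves --series '[{"x": 0, "y": 0, "z": 0, "yaw": -10.4}, {"x": 0, "y": 0, "z": 0, "yaw": -10.4}, {"x": 0, "y": 0, "z": 0, "yaw": -10.4}, {"x": 0, "y": 0, "z": 0, "yaw": -10.4}, {"x": 0, "y": 0, "z": 0, "yaw": -10.4}, {"x": 0, "y": 0, "z": 0, "yaw": -10.4}, {"x": 0, "y": 0, "z": 0, "yaw": -10.4}, {"x": 0, "y": 0, "z": 0, "yaw": -10.4}, {"x": 0, "y": 0, "z": 0, "yaw": -10.4}, {"x": 0, "y": 0, "z": 0, "yaw": 0}]'

```text
t: 9.0
tcp_pos: [0.5837, -0.0531, 0.1635]
orientation: [-0.001, -0.065, 0.998, 0.0]
force: [-0.5, 0.3, -1.4]
width: 0.214
gripper_force: 58.9
```

```bash
python3 -c "
from h import *
rel(.364,-.325,.009)"
```

```text
t 9.0 tcp [ 0.5837 -0.0531  0.1635] tooly 97.47 tilt [-0.002  0.    -1.   ] j [-0.09  0.37  0.02  1.22  0.   -0.22] F [-0.5  0.3 -1.4] w 0.214 gf 58.91842067241669
shift cm [ 25.29 -24.1   15.49]
```

>>> apply_moves --series '[{"x": 2.1, "y": -2, "z": 0, "yaw": -0.5}, {"x": 3.3, "y": -3.2, "z": 0, "yaw": 0}, {"x": 3.3, "y": -3.2, "z": 0, "yaw": 0}, {"x": 3.3, "y": -3.2, "z": 0, "yaw": 0}, {"x": 3.3, "y": -3.2, "z": 0, "yaw": 0}, {"x": 3.3, "y": -3.1, "z": 0, "yaw": 0}, {"x": 3.3, "y": -3.1, "z": 0, "yaw": 0}, {"x": 2.3, "y": -2.2, "z": 0, "yaw": 0}, {"x": 1.1, "y": -0.9, "z": 0, "yaw": 0}, {"x": 0, "y": 0, "z": 0, "yaw": 0}, {"x": 0, "y": 0, "z": 0, "yaw": 0}]'

```text
t: 10.38
tcp_pos: [0.3679, -0.3264, 0.1644]
orientation: [0.0, -0.07, 0.998, 0.0]
force: [0.1, -0.4, -1.8]
width: 0.215
gripper_force: 59.0
```

```bash
python3 -c "
from h import *
rel(.364,-.325,.009)
t=imaging.camera('top')[210:340,390:520];s=imaging.camera('scene')[90:190,200:330]
cv2.imwrite('pics/g.png',np.hstack([cv2.resize(t,(400,400),interpolation=2),cv2.resize(s,(400,308),interpolation=2)[:400].copy() if 0 else cv2.copyMakeBorder(cv2.resize(s,(400,308),interpolation=2),0,92,0,0,0)])[:,:,::-1])"
```

```text
t 10.375 tcp [ 0.3679 -0.3264  0.1644] tooly 98.02 tilt [ 0.     0.001 -1.   ] j [-0.73  0.21 -0.21  1.15  0.   -0.87] F [ 0.1 -0.4 -1.8] w 0.215 gf 59.0038275718689
shift cm [ 0.37  0.18 15.54]
```

View pics/g.png

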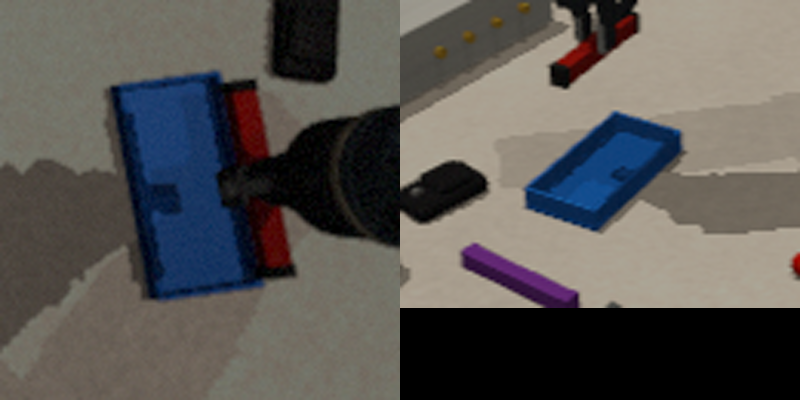

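The bar hangs level and parallel to the tray, and its sideways offset in the top view is parallax from the height. I'll lower it.

>>> apply_moves --series '[{"x": 0.35, "y": 0.2, "z": 3, "yaw": 0}, {"x": 0, "y": 0, "z": 4, "yaw": 0}, {"x": 0, "y": 0, "z": 3, "yaw": 0}, {"x": 0, "y": 0, "z": 1.5, "yaw": 0}, {"x": 0, "y": 0, "z": 0, "yaw": 0}, {"x": 0, "y": 0, "z": 0, "yaw": 0}]'

```text
t: 11.22
tcp_pos: [0.3643, -0.3256, 0.0502]
orientation: [0.0, -0.07, 0.998, -0.0]
force: [0.7, 0.5, -1.4]
width: 0.21
gripper_force: 59.0
```

```bash
python3 -c "
from h import *
rel(.364,-.325,.009)
t=imaging.camera('top')[210:340,390:520];s=imaging.camera('scene')[90:190,200:330]
cv2.imwrite('pics/i.png',np.hstack([cv2.resize(t,(400,400),interpolation=2),cv2.copyMakeBorder(cv2.resize(s,(400,308),interpolation=2),0,92,0,0,0)])[:,:,::-1])"
```

```text
t 11.225 tcp [ 0.3643 -0.3256  0.0502] tooly 98.08 tilt [ 0.001 -0.    -1.   ] j [-0.73  0.3  -0.4   0.86  0.   -0.87] F [ 0.7  0.5 -1.4] w 0.21 gf 58.96819353103638
shift cm [0.02 0.06 4.12]
```

View pics/i.png

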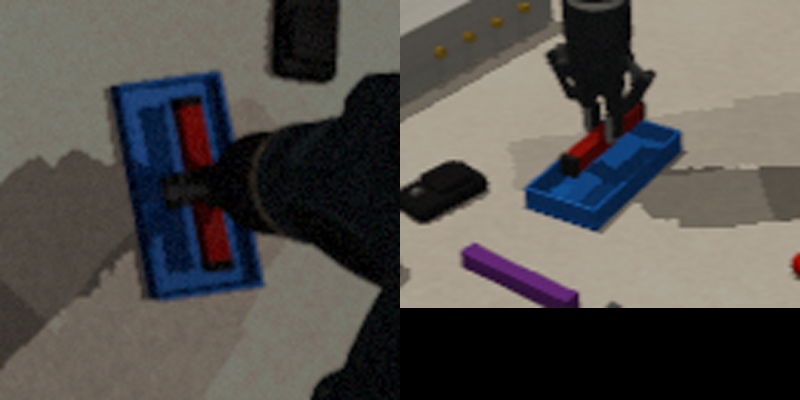

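The bar now shows well inside the tray in both views. I'll lower it, then open only partly so the fingers stay clear of the tray walls.

>>> apply_moves --series '[{"x": 0, "y": 0, "z": 2.2, "yaw": 0}, {"x": 0, "y": 0, "z": 1.0, "yaw": 0}, {"x": 0, "y": 0, "z": 0.4, "yaw": 0}, {"x": 0, "y": 0, "z": 0.3, "yaw": 0}, {"x": 0, "y": 0, "z": 0, "yaw": 0}, {"x": 0, "y": 0, "z": 0, "yaw": 0}]'

```text
t: 12.08
tcp_pos: [0.3638, -0.3258, 0.0109]
orientation: [0.0, -0.07, 0.998, -0.0]
force: [0.8, -0.1, -2.0]
width: 0.214
gripper_force: 59.0
```

>>> apply_moves --series '[{"x": 0, "y": 0, "z": 0.15, "yaw": 0}, {"x": 0, "y": 0, "z": 0.1, "yaw": 0}, {"x": 0, "y": 0, "z": 0, "yaw": 0}, {"x": 0, "y": 0, "z": 0, "yaw": 0}]'

```text
t: 12.58
tcp_pos: [0.3636, -0.3256, 0.0081]
orientation: [-0.0, -0.07, 0.998, 0.0]
force: [0.3, 0.2, -2.4]
width: 0.214
gripper_force: 59.1
```

>>> apply_moves --hand 165 --series '[{"x": 0, "y": 0, "z": 0, "yaw": 0}, {"x": 0, "y": 0, "z": 0, "yaw": 0}, {"x": 0, "y": 0, "z": 0, "yaw": 0}, {"x": 0, "y": 0, "z": -0.5, "yaw": 0}, {"x": 0, "y": 0, "z": -2, "yaw": 0}, {"x": 0, "y": 0, "z": -4, "yaw": 0}, {"x": 0, "y": 0, "z": -4, "yaw": 0}, {"x": 0, "y": 0, "z": -4, "yaw": 0}, {"x": 0, "y": 0, "z": 0, "yaw": 0}]'

```text
t: 13.7
tcp_pos: [0.365, -0.3269, 0.1563]
orientation: [0.002, -0.07, 0.998, -0.002]
force: [0.7, -0.3, 0.1]
width: 0.349
gripper_force: 0.0
```

```bash
python3 -c "
from h import *
rel(.578,.039,.052)
t=imaging.camera('top');s=imaging.camera('scene')
for b in blobs(t,0,6,120,60,(410,220,490,320)):print(b[0],b[1],ray('top',*b[1],.024).round(4))
for b in blobs(s,0,6,120,60,(235,120,300,170)):print('sc',b[0],b[1],ray('scene',*b[1],.02).round(4))
for b in blobs(t,20,34,120,60,(270,160,400,215),5):print('grip',b[1],ray('top',*b[1],.085).round(4))
for b in blobs(s,20,34,120,60,(290,170,340,240),5):print('grip sc',b[1],ray('scene',*b[1],.068).round(4))
"
```

```text
t 13.7 tcp [ 0.365  -0.3269  0.1563] tooly 98.04 tilt [ 0.004 -0.004 -1.   ] j [-0.73  0.21 -0.23  1.12  0.   -0.87] F [ 0.7 -0.3  0.1] w 0.349 gf 0.0
shift cm [-26.17  33.29  10.38]
152 [448.15789474 257.15131579] [ 0.3967 -0.3196  0.024 ]
90 [453.76666667 286.01111111] [ 0.3198 -0.3307  0.024 ]
sc 108 [266.5462963  142.18518519] [ 0.3607 -0.3284  0.02  ]
grip [318.70833333 186.04166667] [0.5773 0.0382 0.085 ]
grip sc [312.92173913 204.80869565] [0.5818 0.0401 0.068 ]
```

>>> apply_moves --hand 0 --series '[{"x": 0, "y": 0, "z": 0, "yaw": 4}, {"x": -2.2, "y": 3.2, "z": 0, "yaw": 0}, {"x": -2.7, "y": 4, "z": 0, "yaw": 0}, {"x": -2.7, "y": 4, "z": 0, "yaw": 0}, {"x": -2.7, "y": 4, "z": 0, "yaw": 0}, {"x": -2.7, "y": 4, "z": 0, "yaw": 0}, {"x": -2.7, "y": 4, "z": 0, "yaw": 0}, {"x": -2.7, "y": 4, "z": 0, "yaw": 0}, {"x": -2.7, "y": 4, "z": 0, "yaw": 0}, {"x": -2.8, "y": 3.8, "z": 0, "yaw": 0}, {"x": 0, "y": 0, "z": 0, "yaw": 0}, {"x": 0, "y": 0, "z": 0, "yaw": 0}]'

```text
t: 15.3
tcp_pos: [0.5764, 0.0403, 0.1518]
orientation: [-0.001, -0.036, 0.999, -0.0]
force: [0.1, -0.3, 0.5]
width: 1.003
gripper_force: 0.0
```

```bash
python3 -c "
from h import *
rel(.579,.039,.050)"
```

```text
t 15.3 tcp [0.5764 0.0403 0.1518] tooly 94.08 tilt [-0.003 -0.    -1.   ] j [ 0.07  0.36 -0.03  1.19 -0.   -0.  ] F [ 0.1 -0.3  0.5] w 1.003 gf 0.0
shift cm [-0.28 -0.15 10.18]
```

>>> apply_moves --series '[{"x": -0.2, "y": -0.1, "z": 2.5, "yaw": 0}, {"x": 0, "y": 0, "z": 3, "yaw": 0}, {"x": 0, "y": 0, "z": 2.5, "yaw": 0}, {"x": 0, "y": 0, "z": 1.4, "yaw": 0}, {"x": 0, "y": 0, "z": 0.7, "yaw": 0}, {"x": 0, "y": 0, "z": 0, "yaw": 0}, {"x": 0, "y": 0, "z": 0, "yaw": 0}]'

```text
t: 16.18
tcp_pos: [0.58, 0.0395, 0.053]
orientation: [0.001, -0.035, 0.999, 0.0]
force: [0.3, 0.1, -0.8]
width: 0.999
gripper_force: 0.0
```

```bash
python3 -c "
from h import *
rel(.579,.039,.050)
t=imaging.camera('top')
s=imaging.camera('scene')
cv2.imwrite('pics/k.png',np.hstack([cv2.resize(t[140:230,240:360],(400,300),interpolation=2),cv2.resize(s[160:265,260:400],(400,300),interpolation=2)])[:,:,::-1])"
```

```text
t 16.175 tcp [0.58   0.0395 0.053 ] tooly 94.04 tilt [ 0.001  0.    -1.   ] j [ 0.07  0.44 -0.18  0.95  0.   -0.  ] F [ 0.3  0.1 -0.8] w 0.999 gf 0.0
shift cm [ 0.1  -0.04  0.3 ]
```

View pics/k.png

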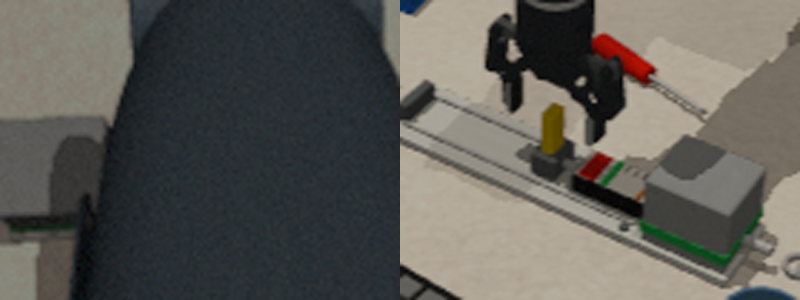

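The scene crop shows the fingers either side of the yellow grip at (553,105), with casing and pointer at home. The top view is blocked. I'll close on it.

>>> apply_moves --hand 255 --newtons 50 --series '[{"x": 0, "y": 0, "z": 0.2, "yaw": 0}, {"x": 0, "y": 0, "z": 0, "yaw": 0}, {"x": 0, "y": 0, "z": 0, "yaw": 0}, {"x": 0, "y": 0, "z": 0, "yaw": 0}, {"x": 0, "y": 0, "z": 0, "yaw": 0}, {"x": 0, "y": 0, "z": 0, "yaw": 0}, {"x": 0, "y": 0, "z": 0, "yaw": 0}, {"x": 0, "y": 0, "z": 0, "yaw": 0}]'

```text
t: 17.27
tcp_pos: [0.5796, 0.0374, 0.0504]
orientation: [0.0, -0.035, 0.999, -0.002]
force: [-0.3, -11.7, 3.0]
width: 0.153
gripper_force: 51.9
```

```bash
cat >> h.py <<'E'
ax=np.array([np.cos(np.radians(94)),np.sin(np.radians(94)),0])
G0=np.array([.5713,.1075,.041])
def gauge(show=True):
    s=imaging.camera("scene"); hsv=cv2.cvtColor(s,cv2.COLOR_RGB2HSV); out=[]
    for nm,h0,h1,sm,zz in (("green",45,85,70,.041),("orange",6,20,110,.043),("red",0,5,130,.041),("yellow",21,34,120,.068)):
        # sample only near the casing/tester axis strip
        for b in blobs(s,h0,h1,sm,60,(255,180,365,250),3):
            p=ray("scene",*b[1],zz); t=(p-G0)@ax*1000; lat=(p-G0)@np.array([ax[1],-ax[0],0])*1000
            if abs(lat)<25: print(nm,b[0],b[1].round(1),"along",t.round(1),"lat",lat.round(1))
E
python3 -c "
from h import *
rel(.579,.039,.050)
gauge()"
```

```text
t 17.275 tcp [0.5796 0.0374 0.0504] tooly 93.96 tilt [ 0.    -0.004 -1.   ] j [ 0.07  0.44 -0.18  0.95 -0.   -0.  ] F [ -0.3 -11.7   3. ] w 0.153 gf 51.86023414134979
shift cm [0.05 0.16 0.04]
green 26 [333.6 220.7] along 0.9 lat 5.1
orange 7 [343.7 227.7] along 40.2 lat 16.7
red 62 [327.7 217.9] along -19.1 lat 4.3
yellow 73 [311.2 205.9] along -69.5 lat 12.3
```

The measured force matches the grip being pressed about 2 mm against its home stop. Now I'll pull slowly along tool -y, checking both force and picture.

>>> apply_moves --series '[{"x": 0, "y": -0.2, "z": 0, "yaw": 0}, {"x": 0, "y": -0.2, "z": 0, "yaw": 0}, {"x": 0, "y": -0.2, "z": 0, "yaw": 0}, {"x": 0, "y": -0.2, "z": 0, "yaw": 0}, {"x": 0, "y": -0.2, "z": 0, "yaw": 0}, {"x": 0, "y": -0.2, "z": 0, "yaw": 0}, {"x": 0, "y": -0.2, "z": 0, "yaw": 0}, {"x": 0, "y": -0.2, "z": 0, "yaw": 0}, {"x": 0, "y": -0.2, "z": 0, "yaw": 0}, {"x": 0, "y": 0, "z": 0, "yaw": 0}, {"x": 0, "y": 0, "z": 0, "yaw": 0}]'

```text
t: 18.7
tcp_pos: [0.5807, 0.0224, 0.0504]
orientation: [0.0, -0.036, 0.999, 0.001]
force: [-2.3, 4.5, 5.7]
width: 0.158
gripper_force: 52.4
```

```bash
python3 -c "
from h import *
rel(.579,.0374,.050)
gauge()"
```

```text
t 18.7 tcp [0.5807 0.0224 0.0504] tooly 94.09 tilt [ 0.     0.002 -1.   ] j [ 0.04  0.44 -0.18  0.95  0.   -0.03] F [-2.3  4.5  5.7] w 0.158 gf 52.37107515335083
shift cm [0.07 1.5  0.04]
green 25 [333.6 220.6] along 0.8 lat 4.9
orange 22 [341.8 222.7] along 25.5 lat 1.9
red 60 [327.7 217.8] along -19.1 lat 4.0
yellow 71 [307.2 204.7] along -81.9 lat 14.3
```

Travel is 15 mm, the picture gives a gauge of about 15.3 mm, and the force is 4.5 N, so all three agree. I'll continue.

>>> apply_moves --series '[{"x": 0, "y": -0.2, "z": 0, "yaw": 0}, {"x": 0, "y": -0.2, "z": 0, "yaw": 0}, {"x": 0, "y": -0.2, "z": 0, "yaw": 0}, {"x": 0, "y": -0.2, "z": 0, "yaw": 0}, {"x": 0, "y": -0.2, "z": 0, "yaw": 0}, {"x": 0, "y": -0.2, "z": 0, "yaw": 0}, {"x": 0, "y": -0.2, "z": 0, "yaw": 0}, {"x": 0, "y": 0, "z": 0, "yaw": 0}]'

```text
t: 19.75
tcp_pos: [0.5817, 0.0089, 0.0504]
orientation: [0.0, -0.036, 0.999, 0.001]
force: [-2.7, 6.3, 4.8]
width: 0.156
gripper_force: 52.4
```

```bash
python3 -c "
from h import *
rel(.579,.0374,.050)
gauge()"
```

```text
t 19.75 tcp [0.5817 0.0089 0.0504] tooly 94.1 tilt [ 0.     0.003 -1.   ] j [ 0.01  0.44 -0.18  0.95  0.   -0.06] F [-2.7  6.3  4.8] w 0.156 gf 52.43165373802185
shift cm [0.06 2.86 0.04]
green 26 [332.4 219.3] along -4.8 lat 2.2
orange 20 [337.1 221.6] along 12.2 lat 5.0
red 62 [326.2 217.2] along -24.1 lat 4.2
yellow 74 [303.2 203. ] along -95.6 lat 14.2
```

>>> apply_moves --series '[{"x": 0, "y": -0.4, "z": 0, "yaw": 0}, {"x": 0, "y": -0.4, "z": 0, "yaw": 0}, {"x": 0, "y": -0.4, "z": 0, "yaw": 0}, {"x": 0, "y": -0.4, "z": 0, "yaw": 0}, {"x": 0, "y": -0.4, "z": 0, "yaw": 0}, {"x": 0, "y": -0.4, "z": 0, "yaw": 0}, {"x": 0, "y": -0.4, "z": 0, "yaw": 0}, {"x": 0, "y": -0.4, "z": 0, "yaw": 0}, {"x": 0, "y": -0.4, "z": 0, "yaw": 0}, {"x": 0, "y": -0.4, "z": 0, "yaw": 0}, {"x": 0, "y": 0, "z": 0, "yaw": 0}]'

```text
t: 21.18
tcp_pos: [0.5845, -0.0306, 0.0503]
orientation: [0.0, -0.036, 0.999, 0.002]
force: [-2.2, 9.1, 5.5]
width: 0.155
gripper_force: 52.5
```

```bash
python3 -c "
from h import *
rel(.579,.0374,.050)
gauge()"
```

```text
t 21.175 tcp [ 0.5845 -0.0306  0.0503] tooly 94.11 tilt [ 0.     0.003 -1.   ] j [-0.05  0.45 -0.17  0.95  0.   -0.13] F [-2.2  9.1  5.5] w 0.155 gf 52.519864439964294
shift cm [0.06 6.82 0.06]
green 25 [322.4 215.6] along -36.6 lat 4.2
orange 18 [325.4 216. ] along -27.6 lat 2.9
red 57 [316.7 213.4] along -55.3 lat 5.1
yellow 66 [291.8 198.3] along -134.7 lat 14.5
```

>>> apply_moves --series '[{"x": 0, "y": -0.4, "z": 0, "yaw": 0}, {"x": 0, "y": -0.4, "z": 0, "yaw": 0}, {"x": 0, "y": -0.4, "z": 0, "yaw": 0}, {"x": 0, "y": -0.4, "z": 0, "yaw": 0}, {"x": 0, "y": -0.4, "z": 0, "yaw": 0}, {"x": 0, "y": -0.4, "z": 0, "yaw": 0}, {"x": 0, "y": -0.4, "z": 0, "yaw": 0}, {"x": 0, "y": -0.4, "z": 0, "yaw": 0}, {"x": 0, "y": -0.3, "z": 0, "yaw": 0}, {"x": 0, "y": 0, "z": 0, "yaw": 0}, {"x": 0, "y": 0, "z": 0, "yaw": 0}]'

```text
t: 22.6
tcp_pos: [0.587, -0.0649, 0.0503]
orientation: [0.0, -0.036, 0.999, 0.002]
force: [-1.3, 10.9, 6.5]
width: 0.156
gripper_force: 52.6
```

```bash
python3 -c "
from h import *
rel(.579,.0374,.050)
gauge();F=[]
for i in range(8): imaging.camera('scene');F.append(read_state()['force']@ax)
print(np.mean(F),np.std(F));gauge()"
```

```text
t 22.6 tcp [ 0.587  -0.0649  0.0503] tooly 94.14 tilt [ 0.     0.004 -1.   ] j [-0.11  0.46 -0.16  0.96  0.   -0.18] F [-1.3 10.9  6.5] w 0.156 gf 52.62515366077423
shift cm [ 0.05 10.26  0.07]
orange 19 [315.5 211.5] along -61.5 lat 1.7
red 55 [308.8 210.1] along -82.3 lat 5.1
yellow 63 [282.3 194.4] along -168.0 lat 15.2
11.567567029775365 0.4585352093367563
orange 19 [315.7 211.4] along -61.3 lat 1.3
red 55 [308.8 210. ] along -82.3 lat 5.0
yellow 64 [282.2 194.5] along -167.9 lat 15.5
```

Force, travel and picture all give a gauge of 38.6 to 39.6 mm, inside the green. I'll hold there.

>>> apply_moves --series '[{"x": 0, "y": 0, "z": 0, "yaw": 0}, {"x": 0, "y": 0, "z": 0, "yaw": 0}, {"x": 0, "y": 0, "z": 0, "yaw": 0}, {"x": 0, "y": 0, "z": 0, "yaw": 0}, {"x": 0, "y": 0, "z": 0, "yaw": 0}, {"x": 0, "y": 0, "z": 0, "yaw": 0}, {"x": 0, "y": 0, "z": 0, "yaw": 0}, {"x": 0, "y": 0, "z": 0, "yaw": 0}, {"x": 0, "y": 0, "z": 0, "yaw": 0}, {"x": 0, "y": 0, "z": 0, "yaw": 0}, {"x": 0, "y": 0, "z": 0, "yaw": 0}, {"x": 0, "y": 0, "z": 0, "yaw": 0}]'

```text
t: 24.6
tcp_pos: [0.5869, -0.0649, 0.0503]
orientation: [0.0, -0.036, 0.999, 0.002]
force: [-2.4, 10.6, 6.0]
width: 0.157
gripper_force: 52.6
```

>>> apply_moves --series '[{"x": 0, "y": 0, "z": 0, "yaw": 0}, {"x": 0, "y": 0, "z": 0, "yaw": 0}, {"x": 0, "y": 0, "z": 0, "yaw": 0}, {"x": 0, "y": 0, "z": 0, "yaw": 0}, {"x": 0, "y": 0, "z": 0, "yaw": 0}, {"x": 0, "y": 0, "z": 0, "yaw": 0}, {"x": 0, "y": 0, "z": 0, "yaw": 0}, {"x": 0, "y": 0, "z": 0, "yaw": 0}, {"x": 0, "y": 0, "z": 0, "yaw": 0}, {"x": 0, "y": 0, "z": 0, "yaw": 0}]'

```text
t: 25.85
tcp_pos: [0.5869, -0.0648, 0.0503]
orientation: [0.0, -0.036, 0.999, 0.002]
force: [-2.1, 11.2, 5.9]
width: 0.157
gripper_force: 52.6
```

>>> apply_moves --series '[{"x": 0, "y": 0.3, "z": 0, "yaw": 0}, {"x": 0, "y": 0.5, "z": 0, "yaw": 0}, {"x": 0, "y": 0.5, "z": 0, "yaw": 0}, {"x": 0, "y": 0.5, "z": 0, "yaw": 0}, {"x": 0, "y": 0.5, "z": 0, "yaw": 0}, {"x": 0, "y": 0.5, "z": 0, "yaw": 0}, {"x": 0, "y": 0.5, "z": 0, "yaw": 0}, {"x": 0, "y": 0.5, "z": 0, "yaw": 0}, {"x": 0, "y": 0.5, "z": 0, "yaw": 0}, {"x": 0, "y": 0.5, "z": 0, "yaw": 0}, {"x": 0, "y": 0.5, "z": 0, "yaw": 0}, {"x": 0, "y": 0.5, "z": 0, "yaw": 0}]'

```text
t: 27.35
tcp_pos: [0.5828, -0.0076, 0.0503]
orientation: [0.0, -0.036, 0.999, 0.001]
force: [-1.2, 7.3, 4.6]
width: 0.157
gripper_force: 52.5
```

```bash
python3 -c "
from h import *
rel(.579,.0374,.050)
gauge()"
```

```text
t 27.35 tcp [ 0.5828 -0.0076  0.0503] tooly 94.12 tilt [ 0.     0.003 -1.   ] j [-0.01  0.44 -0.18  0.95  0.   -0.09] F [-1.2  7.3  4.6] w 0.157 gf 52.51495957374573
shift cm [0.06 4.51 0.05]
green 27 [328.3 217.5] along -18.5 lat 2.0
orange 20 [332.5 218.8] along -4.7 lat 1.9
red 62 [322.2 215.4] along -37.7 lat 3.8
yellow 71 [298.3 201.1] along -112.0 lat 14.8
```

>>> apply_moves --series '[{"x": 0, "y": 0.5, "z": 0, "yaw": 0}, {"x": 0, "y": 0.5, "z": 0, "yaw": 0}, {"x": 0, "y": 0.5, "z": 0, "yaw": 0}, {"x": 0, "y": 0.5, "z": 0, "yaw": 0}, {"x": 0, "y": 0.5, "z": 0, "yaw": 0}, {"x": 0, "y": 0.4, "z": 0, "yaw": 0}, {"x": 0, "y": 0.4, "z": 0, "yaw": 0}, {"x": 0, "y": 0.3, "z": 0, "yaw": 0}, {"x": 0, "y": 0.3, "z": 0, "yaw": 0}, {"x": 0, "y": 0.2, "z": 0, "yaw": 0}, {"x": 0, "y": 0.2, "z": 0, "yaw": 0}, {"x": 0, "y": 0, "z": 0, "yaw": 0}]'

```text
t: 28.9
tcp_pos: [0.5799, 0.034, 0.0503]
orientation: [0.0, -0.036, 0.999, 0.0]
force: [-1.2, 0.2, 5.6]
width: 0.151
gripper_force: 52.5
```

```bash
python3 -c "
from h import *
rel(.579,.0374,.050)
gauge()"
```

```text
t 28.9 tcp [0.5799 0.034  0.0503] tooly 94.07 tilt [ 0.     0.001 -1.   ] j [ 0.06  0.44 -0.18  0.95  0.   -0.01] F [-1.2  0.2  5.6] w 0.151 gf 52.52086579799652
shift cm [0.06 0.35 0.03]
green 26 [333.6 220.7] along 0.9 lat 5.1
orange 8 [343.  227.1] along 37.3 lat 15.7
red 61 [327.7 217.8] along -19.3 lat 4.0
yellow 72 [310.4 205.8] along -71.6 lat 13.6
```

>>> apply_moves --series '[{"x": 0, "y": 0.1, "z": 0, "yaw": 0}, {"x": 0, "y": 0.1, "z": 0, "yaw": 0}, {"x": 0, "y": 0.1, "z": 0, "yaw": 0}, {"x": 0, "y": 0.1, "z": 0, "yaw": 0}, {"x": 0, "y": 0, "z": 0, "yaw": 0}, {"x": 0, "y": 0, "z": 0, "yaw": 0}, {"x": 0, "y": 0, "z": 0, "yaw": 0}]'

```text
t: 29.82
tcp_pos: [0.5796, 0.0372, 0.0504]
orientation: [0.0, -0.035, 0.999, -0.0]
force: [-0.8, -1.5, 5.5]
width: 0.153
gripper_force: 52.5
```

The grip is home, with slight contact on the stop. I'll release it and go up.

>>> apply_moves --hand 0 --series '[{"x": 0, "y": 0, "z": 0, "yaw": 0}, {"x": 0, "y": 0, "z": 0, "yaw": 0}, {"x": 0, "y": 0, "z": 0, "yaw": 0}, {"x": 0, "y": 0, "z": 0, "yaw": 0}, {"x": 0, "y": 0, "z": 0, "yaw": 0}, {"x": 0, "y": 0, "z": 0, "yaw": 0}, {"x": 0, "y": 0, "z": -1.5, "yaw": 0}, {"x": 0, "y": 0, "z": -3, "yaw": 0}, {"x": 0, "y": 0, "z": -4, "yaw": 0}, {"x": 0, "y": 0, "z": -4, "yaw": 0}, {"x": 0, "y": 0, "z": -2, "yaw": 0}, {"x": 0, "y": 0, "z": 0, "yaw": 0}]'

```text
t: 31.32
tcp_pos: [0.5806, 0.0376, 0.1976]
orientation: [0.002, -0.035, 0.999, 0.0]
force: [0.2, 0.7, 0.5]
width: 1.0
gripper_force: 0.0
```

```bash
python3 -c "
from h import *
rel(.579,.0374,.050)
gauge()
t=imaging.camera('top')
s=imaging.camera('scene')
for b in blobs(t,0,6,120,60,(410,220,490,320)):print('bar',b[0],b[1],ray('top',*b[1],.024).round(4))
cv2.imwrite('pics/l.png',np.vstack([cv2.resize(t[100:330],(800,288)),cv2.resize(s[100:300,100:460],(540,300),interpolation=2)[:, :].copy() if 0 else cv2.copyMakeBorder(cv2.resize(s[100:300,100:460],(540,300)),0,0,0,260,0)])[:,:,::-1])"
```

```text
t 31.325 tcp [0.5806 0.0376 0.1976] tooly 94.04 tilt [ 0.004  0.    -1.   ] j [ 0.06  0.34  0.06  1.29  0.   -0.01] F [0.2 0.7 0.5] w 1.0 gf 0.0
shift cm [ 2.200e-01 -1.000e-02  1.476e+01]
green 26 [333.3 220.9] along 0.7 lat 6.6
orange 7 [343.7 227.7] along 40.2 lat 16.7
red 62 [327.7 217.9] along -19.1 lat 4.2
yellow 116 [313.  204.9] along -67.8 lat 5.9
bar 328 [450.32317073 269.60365854] [ 0.3632 -0.3237  0.024 ]
```

View pics/l.png

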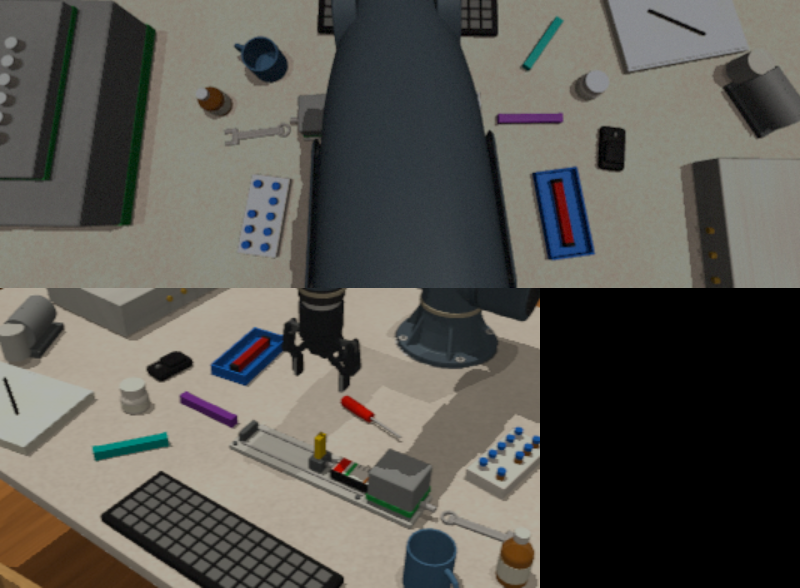

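The red bar lies centred in the tray (top view at (563,213) in this picture). Pointer and casing are back at their home readings, the gripper is clear, and the other things look unmoved. I'm handing in.

```bash
python3 -c "
from cell import robot
print(robot.close_job())"
```

```text
the job is handed in; nothing more can be done
None
```

I handed the job in at about 31.5 s; no verdict came back. The red bar lies flat in the tray, the pointer was held in the green (about 39 mm) for over two seconds, and the grip was eased home and let go.

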